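Clear the fixture, swing the clamp bar over the flange and lock it with its pin

ROBOT

A 6-joint arm with a two-finger parallel gripper is mounted at the origin on the work surface. World frame = base frame: x ahead of the robot, y to its left, z up, the work surface at z = 0. Lengths are in m, angles in degrees, forces in N, time in s.
With the tool pointing down it reaches from about 0.375 to 0.9 m from the base axis. Payload 3.1 kg.
Tool frame: the origin (TCP) lies midway between the tips of the shut fingers; the grasp point (between the pads) lies 19 mm behind it; z points along the fingers, y is the line along which they close (so a half turn about z gives the same grasp; the last joint's range is limited). The gripper opens to 87 mm and grips with 3 to 60 N. Pads are 19 mm wide; open, the fingers measure 117 mm over their backs; the gripper's body (75 mm by 190 mm) begins 51 mm behind the grasp point.
Start: joints at [61.221, 30.224, 82.088, -0, 67.689, -10.227], TCP at [0.199, 0.593, 0.223] pointing down, gripper open.
Joint ranges: [-176.69, 176.69], [-43.24, 126.21], [12.49, 139.97], [-82, 262], [0, 151.66], [-163.58, 163.58]. Speed limits (degrees/s): [159.86, 159.86, 180, 180, 180, 180].

INTERFACE

Orientations are given as a 3x3 rotation matrix whose columns are the frame's x, y, z axes.
In Python, from rig import read_state, capture, camera_info, hand_in gives the robot as it stands.
- The arm moves only by the tool drive_tool, never from a script. Its argument "motion" is a list of rows, each a list of 2 entries, a list of its own where there are three numbers: the shift along the tool's x, y, z in mm, then the turn, a rotation vector about the tool's x, y, z in rad. A call has 1 to 5 rows; each row shifts and turns the commanded pose from where the row before left it, along the tool's axes as they then stand; what a row does not reach is not made up. A row lasts 1/10 s, in which the tool goes at most 50 mm and 8.59 degrees, less where a joint would pass 70% of its speed; a pose out of reach is approached as far as the arm can. A call is refused whole if a number of a shift passes 50 or a number of a turn 0.15, either way. A call with a gripper value outside its range is refused whole. "gripper" is the opening, from 0 (shut) to 1 (fully open), set as the call begins (left out, the last holds). The fingers move at their own pace and stop on an object; the grip force is fixed at half the most. Time passes only in rows, so rows that do not move let the fingers close. It gives the time, the measured TCP pose, the force, the opening and the grip force at its end, in the units of the state.
- read_state(): the state, without advancing time (a new reading comes with each control period).
- capture(name): name is "scene" or "top" or "wrist"; returns the picture (420x560x3 uint8, red, green, blue); there is no depth.
- camera_info(name): a dict with "fovy" (degrees; the focal length in pixels is half the picture's height over the tangent of half this angle, whatever the lens; pixels are square), "cx", "cy" (the principal point, pixels), "xyz" and "orientation" of the camera in the world; the wrist camera has in their place "T_tool_cam" (4x4, takes a point from camera to tool coordinates, whose origin is the TCP and whose axes are the flange's). Camera axes: x right, y down, z forward; pixel columns grow to the right and rows downward; lengths in m; the calibration is good to about 2 mm. A picture is of the moment at which its call begins: read the wrist's pose just before it. camera_info takes no time and is no camera call.
- hand_in(): hands the job in; it is judged then, once.
The state is a dict: "time_s": time; "joint_positions": joint angles; "qvel": joint speeds; "tau": joint torques, N m; "position": TCP position; "tcp_rot": TCP orientation; "force": force on the tool from outside, world axes, zero at the start; "moment": the same for the moment, N m; "opening": opening from 0.0 (shut) to 1.0 (fully open); "grasp_force": force on a finger pad.
Only numpy, scipy, OpenCV 4.12 (cv2) and the standard library are available. Lean on these libraries where they do the work, as an engineer would, in place of code of your own. Each camera call takes 0.05 s, during which the arm holds its last target. There are 200 camera calls.

TASK

Someone left a small carton standing on the clamping fixture: lift it off and stand it upright on free bench space, touching nothing else. Then swing the blue clamp bar shut so that the hole in its end lies over the hole in the yellow lug, take the red-headed locking pin out of its wooden rack and push it down through both holes until its flange sits fully home on the bar, and let go. Do not push the carton with the bar, do not tip it over, and leave the bottle, speaker and cork block where they are.

Things in the scene. Friction and masses are not known exactly. Their poses are not given: they have to be found in the camera images.
- lug_hole (a point): centre of the mouth (top) of the round hole in the yellow lug, the fixed lower knuckle of the fixture; lug 46 x 46 mm, its top 45 mm above the bench; vertical hole 16.5 mm across, 33 mm deep. Axes as the fixture's, z up
- jig: the clamping fixture, fixed to the bench: dark steel base plate 220 mm along x (from -100 to 120), 290 mm along y (-145 to 145), 12 mm thick; origin on its underside. Lug hole at x -50, y -100. It carries a three-lobed aluminium flange, top 20 mm above the bench, with dowels 40 mm high at its lobes; the carton stands on the flange
- hinge (a point): on the vertical hinge axis of the blue clamp bar, at the top of the bar's knuckles, 67 mm above the bench; a 18 mm hinge bolt sticks up there to 78 mm. Fixed to the fixture, exactly 200 mm in the fixture's +y from the lug hole
- bar (a joint): angle of the blue clamp bar about the vertical hinge (rad): 0 = shut, the bar's hole exactly over the lug's; grows counter-clockwise from above as the bar opens towards the fixture's +x. Starts open, 1.2 to 1.55. It swings level, staying at one height, and stays where it is left (friction about 0.12 N m). Nothing stops it at 0: it runs on to -0.10
- eye (a point): centre of the top of the hole in the bar's free end (upper knuckle, a blue 44 x 44 mm block, 47 to 67 mm above the bench, vertical through hole 16.5 mm across), 200 mm from the hinge axis. The bar between is 30 mm wide, 47 to 59 mm above the bench; a rubber foot under it, 105 mm from the hinge axis, reaches down to 21 mm, just above the flange
- knob (a point): the black upright round knob on the bar, 24 mm across, 42 mm tall, 59 to 101 mm above the bench; this point lies on its axis at half its height, 115 mm from the hinge axis on the line to the eye. Grip it to swing the bar
- pin_grip (a point): centre of the red round head of the loose locking pin, 24 mm across, 40 mm tall; z is the pin's axis, up. Under it a steel flange 32 mm across, 5 mm thick, its underside 25 mm below this point, then a shank 14 mm across, 50 mm long, its last 10 mm tapering to 7 mm. 0.12 kg. Fully home, the flange rests on the bar's end, 67 mm above the bench, the tip 28 mm below the lug hole's mouth
- pin_tip (a point): centre of the lower end of the pin, 75 mm below pin_grip along the pin's axis
- rack: brown wooden rack block, 70 x 70 mm, 60 mm tall, fixed to the bench, in which the pin stands upright in a loose hole, 18 mm across, its flange resting on the top; origin at the centre of the underside
- carton_center (a point): centre of the loose white, red-banded carton, 60 mm along its x, 40 mm along its y, 85 mm tall (z), about 0.2 kg; stands on the fixture at the start, in the path of the bar
- bottle_center (a point): centre of the greenish drinks bottle, 66 mm across, 170 mm tall, standing on the bench
- speaker_center (a point): centre of the round black speaker, 77 mm across, 85 mm tall, standing on the bench
- block_center (a point): centre of the cork-coloured block, 100 mm along its x, 60 mm along its y, 45 mm tall, lying on the bench
Mind the look-alikes: they are no part of the job. What is shaped like the part that bears pin_grip but white is not meant.

How it is judged:
By the outcome, as a careful person would: the job done as asked, in the order asked, and still so for the second after the job is handed in, with the robot touching nothing.
It also fails if it takes over 72 s, if anything falls off the work surface, if the arm or the gripper's body presses on something with over 40 N, if the wrist force passes 120 N, or if a joint passes its speed limit or range.

## Working session

There is one attempt and no reset: what is moved stays moved. The work goes in short steps, Python scripts to look and compute and a tool call to move; the robot and the scene stay as the last step left them, time stands still between calls to the robot, and variables do not carry over. Pictures are saved under pics/ and viewed, at most 10 in all, crops included, and the job is handed in when it is done.

Besides the shell and the picture viewer there is one more tool, called after "Request:" as name([rows], argument=value, ...), one row to a line, values as JSON. drive_tool: Moves the arm, as the interface text tells. Its arguments: {"type":"object","properties":{"motion":{"type":"array","items":{"type":"array"}},"gripper":{"type":"number"}},"required":["motion"]}

```bash
mkdir -p pics
cat > h.py <<'E'
import numpy as np, cv2
from rig import read_state, capture, camera_info
def save(n,img,s=1):
    cv2.imwrite('pics/'+n+'.png', cv2.resize(img[:,:,::-1],None,fx=s,fy=s,interpolation=cv2.INTER_CUBIC))
def cam(name,st=None):
    c=camera_info(name); f=210/np.tan(np.radians(c['fovy'])/2)
    if 'T_tool_cam' in c:
        st=st or read_state(); T=np.array(c['T_tool_cam']); R0=np.array(st['tcp_rot'])
        R=R0@T[:3,:3]; p=np.array(st['position'])+R0@T[:3,3]
    else: R=np.array(c['orientation']); p=np.array(c['xyz'])
    return f,c['cx'],c['cy'],R,p
def ray(k,u,v,z):
    f,cx,cy,R,p=k; d=R@np.array([(u-cx)/f,(v-cy)/f,1]); return p+d*(z-p[2])/d[2]
def proj(k,X):
    f,cx,cy,R,p=k; q=R.T@(np.array(X)-p); return np.array([cx+f*q[0]/q[2],cy+f*q[1]/q[2]])
E
python3 - <<'E'
from h import *
s=read_state(); print({k:np.round(v,3).tolist() for k,v in s.items()})
for n in ['scene','top','wrist']:
    print(camera_info(n)); im=capture(n); np.save('pics/'+n,im)
    if n!='wrist': save(n+'0',im,1.4)
E
```

```text
{'time_s': 0.0, 'joint_positions': [61.222, 30.278, 82.157, -0.002, 67.688, -10.226], 'qvel': [-0.047, -0.058, -0.106, -0.035, 0.102, -0.044], 'tau': [0.0, -44.004, -17.659, 0.063, 0.058, -0.0], 'position': [0.198, 0.592, 0.222], 'tcp_rot': [[-0.948, 0.318, -0.001], [0.318, 0.948, -0.002], [0.0, -0.002, -1.0]], 'force': [-0.17, -0.517, -0.03], 'moment': [0.052, -0.007, -0.033], 'grasp_force': 0.0, 'opening': 1.0}
{'fovy': 56.3983334316793, 'cx': 279.75046569480963, 'cy': 207.66715796903478, 'xyz': array([ 1.02619336, -0.01070067,  0.71565529]), 'orientation': array([[ 0.05800848,  0.8053656 , -0.58993327],
       [ 0.99823657, -0.05425153,  0.02409404],
       [-0.01260027, -0.59029062, -0.80709244]])}
{'fovy': 49.68655312654745, 'cx': 271.2311874734473, 'cy': 212.26229630183644, 'xyz': array([ 0.4069339 , -0.0069571 ,  1.24434231]), 'orientation': array([[-0.00664498, -0.99149621,  0.12996579],
       [-0.99997034,  0.00608252, -0.0047242 ],
       [ 0.00389351, -0.12999333, -0.99150722]])}
{'fovy': 63.24037606357161, 'cx': 279.89750161370023, 'cy': 213.6380536924635, 'T_tool_cam': array([[-3.78813975e-04, -9.68665274e-01, -2.48369570e-01,
         6.76562296e-02],
       [ 9.99999923e-01, -3.93147851e-04,  8.11180439e-06,
         9.26011275e-05],
       [-1.05503586e-04, -2.48369548e-01,  9.68665348e-01,
        -1.63056886e-01],
       [ 0.00000000e+00,  0.00000000e+00,  0.00000000e+00,
         1.00000000e+00]])}
```

View pics/top0.png

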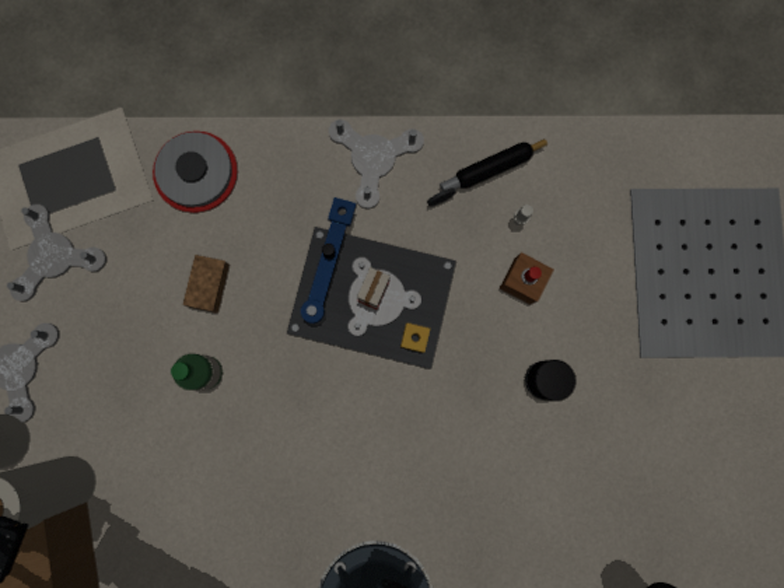

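View pics/scene0.png

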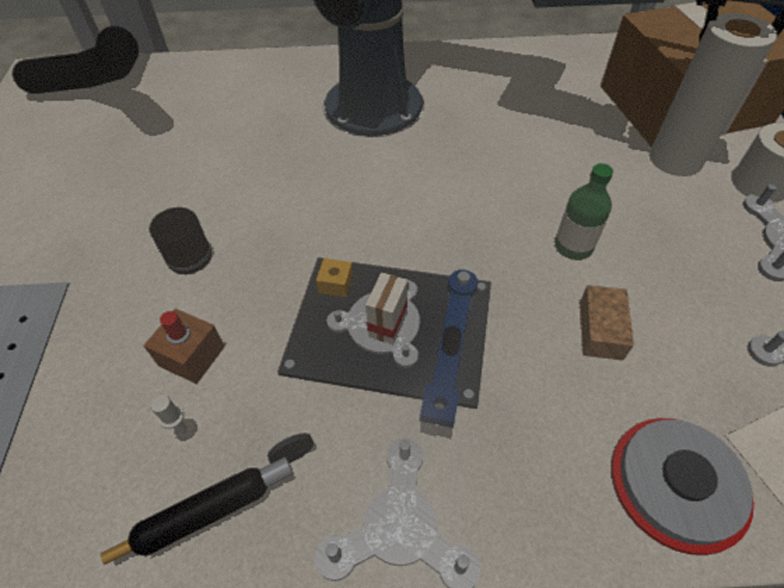

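The top view shows, at 1.4x scale: jig base around (370,298), yellow lug hole (416,338), hinge bolt (311,310), eye (342,211), knob (328,251), carton top (374,288), cork (206,284), bottle (194,371), speaker (551,380).

Pin candidates are the red head in the rack (533,273) and a white loose pin (523,214). Dark knob candidates are the bar knob (328,251) and a disc knob (190,166). Flange candidates are the jig's and three loose ones. I choose the red-headed pin in the brown rack, and the jig with the blue bar.

```bash
cat > m.py <<'E'
from h import *
def blobs(im,lo,hi,roi,n=1,minarea=8):
    h=cv2.cvtColor(im,cv2.COLOR_RGB2HSV); m=cv2.inRange(h,np.array(lo),np.array(hi)); k=np.zeros_like(m); x0,y0,x1,y1=roi
    k[y0:y1,x0:x1]=m[y0:y1,x0:x1]; c,_=cv2.findContours(k,cv2.RETR_EXTERNAL,cv2.CHAIN_APPROX_NONE)
    return sorted([x for x in c if len(x)>minarea],key=cv2.contourArea)[::-1][:n]
E
python3 - <<'E'
from m import *
im=np.load('pics/top.npy'); k=cam('top')
def show(n,c,z):
    (u,v),wh,a=cv2.minAreaRect(c); print(n,np.round([u,v],1),np.round(wh,1),round(a),cv2.contourArea(c),'->',np.round(ray(k,u,v,z),3))
for c in blobs(im,(15,120,60),(35,255,255),(270,220,330,260)): show('lug',c,.045)
for c in blobs(im,(105,90,30),(125,255,255),(200,130,270,240)): show('bar',c,.06); 
for c in blobs(im,(0,150,70),(6,255,255),(360,170,410,220))+blobs(im,(172,150,70),(180,255,255),(360,170,410,220)): show('redhead',c,.105)
for n,u,v,z in [('lughole',296.8,241.4,.045),('hinge',222.3,221.5,.078),('eye',244.3,150.5,.067),('knob',234.5,179,.101),('pin',381,195,.105),('carton',267,206,.105),('rackc',376,198.5,.06),('bottlecap',130,264.5,.17),('spk',393,271,.085),('cork',147.5,203,.045)]:
    print(n,np.round(ray(k,u,v,z),3))
c=im[130:275,195:420]; save('crop1',c,3.5)
E
```

```text
lug [296.4 240.6] [17.9 17.9] 14 288.5 -> [ 0.488 -0.079  0.045]
bar [233.3 186.4] [16.4 91.1] 17 964.0 -> [0.632 0.088 0.06 ]
redhead [382. 194.] [8. 8.] 90 50.5 -> [ 0.601 -0.295  0.105]
lughole [ 0.486 -0.08   0.045]
hinge [0.537 0.114 0.078]
eye [0.728 0.058 0.067]
knob [0.643 0.081 0.101]
pin [ 0.599 -0.292  0.105]
carton [ 0.572 -0.002  0.105]
rackc [ 0.597 -0.29   0.06 ]
bottlecap [0.426 0.321 0.17 ]
spk [ 0.407 -0.32   0.085]
cork [0.591 0.318 0.045]
```

View pics/crop1.png

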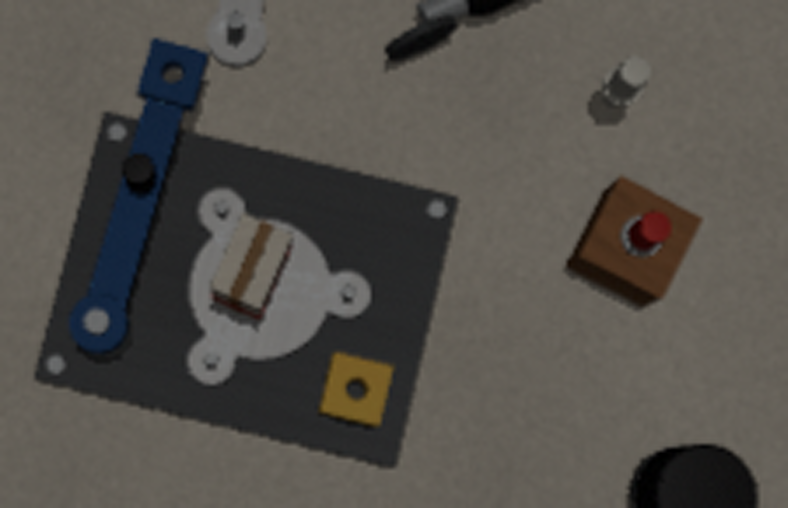

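The crop at 3.5x shows the red pin standing in the rack (650,230) and the white look-alike (630,78). The carton top is about (253,261), the eye (173,73), the bolt (97,321) and the lug hole (357,389). Moving above the carton.

Request:
drive_tool([
  [[-37, -30, -4], [0, 0, 0]],
  [[-37, -30, -4], [0, 0, 0]],
  [[-37, -30, -4], [0, 0, 0]],
  [[-37, -30, -4], [0, 0, 0]],
  [[-37, -30, -4], [0, 0, 0]],
], gripper=0.8)

```text
time_s: 0.65
position: [0.327, 0.3898, 0.2425]
tcp_rot: [[-0.948, 0.318, -0.0], [0.318, 0.948, -0.0], [0.0, -0.0, -1.0]]
force: [0.9, 0.9, -0.2]
opening: 0.805
grasp_force: 0.0
```

Request:
drive_tool([
  [[-37, -30, -2], [0, 0, 0]],
  [[-37, -30, -2], [0, 0, 0]],
  [[-37, -30, -2], [0, 0, 0]],
  [[-37, -30, -2], [0, 0, 0]],
  [[-37, -30, -2], [0, 0, 0]],
])

```text
time_s: 1.15
position: [0.4547, 0.1886, 0.2526]
tcp_rot: [[-0.948, 0.318, -0.0], [0.318, 0.948, 0.0], [0.0, 0.0, -1.0]]
force: [0.0, 0.5, -0.3]
opening: 0.802
grasp_force: 0.0
```

Request:
drive_tool([
  [[-37, -30, 0], [0, 0, 0]],
  [[-37, -30, 0], [0, 0, 0]],
  [[-37, -28, 0], [0, 0, 0]],
  [[-34, -28, 0], [0, 0, 0]],
  [[-32, -28, 0], [0, 0, 0.13]],
])

```text
time_s: 1.65
position: [0.5769, -0.0044, 0.2523]
tcp_rot: [[-0.897, 0.442, -0.0], [0.442, 0.897, 0.0], [0.0, 0.0, -1.0]]
force: [0.6, 0.4, 0.1]
opening: 0.798
grasp_force: 0.0
```

Request:
drive_tool([
  [[0, 0, 0], [0, 0, 0]],
  [[0, 0, 0], [0, 0, 0]],
])

```text
time_s: 1.85
position: [0.5759, -0.0032, 0.2519]
tcp_rot: [[-0.898, 0.44, -0.002], [0.44, 0.898, 0.001], [0.002, -0.0, -1.0]]
force: [-0.3, 0.6, -0.2]
opening: 0.797
grasp_force: 0.0
```

Run:
```python
from m import *
st=read_state(); k=cam('wrist',st); im=capture('wrist'); np.save('pics/w1',im); save('w1',im,1.4)
for n,X in [('carton',(.575,-.003,.105)),('lug',(.487,-.079,.045)),('hinge',(.537,.114,.078)),('eye',(.728,.058,.067))]: print(n,np.round(proj(k,X)*1.4))
```

```text
carton [391. 281.]
lug [251. 206.]
hinge [522. 148.]
eye [545. 407.]
```

View pics/w1.png

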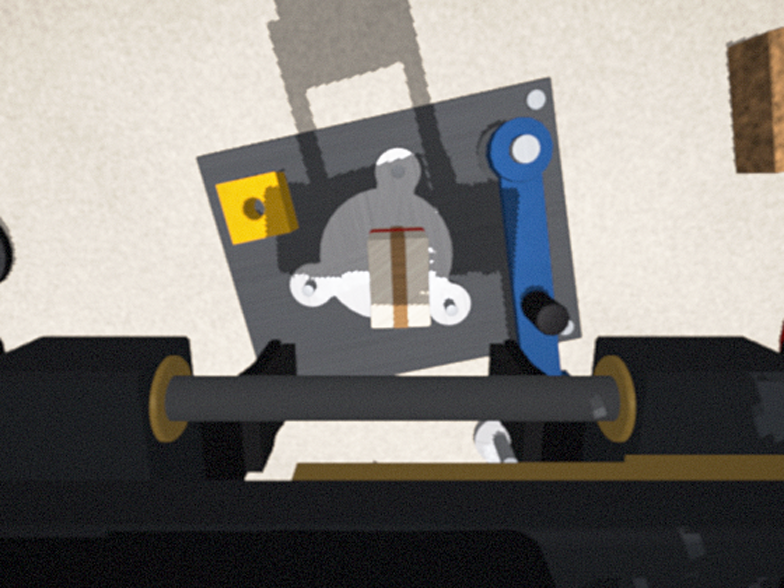

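The wrist view (1.4x) shows the carton top spanning (368..430, 233..327), aligned with the fingers. The lug hole is at (254,208), the bolt at (526,150) and the knob top at (552,319). Gripper hardware fills the bottom part.

Run:
```python
from m import *
st=read_state(); k=cam('wrist',st); im=np.load('pics/w1.npy')
P=lambda u,v,z: ray(k,u/1.4,v/1.4,z)
cs=np.array([P(368,233,.105),P(428,234,.105),P(430,326,.105),P(371,327,.105)]); c=cs.mean(0); print('carton',c.round(4), np.linalg.norm(cs-np.roll(cs,1,0),axis=1).round(4))
R=np.array(st['tcp_rot']); p=np.array(st['position']); d=cs[1]-cs[0]+cs[2]-cs[3]; print('tool delta',((c-p)@R*1000).round(1),'short axis in tool',(d@R).round(4))
# lug: yellow top face; hole: dark inside
c1=blobs(im,(20,150,60),(35,255,255),(140,110,220,185))[0]; print(cv2.minAreaRect(c1))
print('lughole',P(254,208,.045).round(4),'bolt',P(526,150,.078).round(4),'knob',P(555,320,.101).round(4))
g=np.mean(im[80:140,335:410].astype(float),axis=2)
m=(cv2.inRange(cv2.cvtColor(im,cv2.COLOR_RGB2HSV),(0,0,140),(179,90,255)))
n,l,s,cc=cv2.connectedComponentsWithStats(m[80:140,335:410]); 
for i in range(1,n):
    if s[i,4]>50: print(s[i],cc[i]+[335,80], ray(k,*(cc[i]+[335,80]),.078).round(4))
```

```text
carton [0.5767 0.0027 0.105 ] [0.0637 0.0389 0.0624 0.0401]
tool delta [  0.5   5.  147. ] short axis in tool [ 0.     0.079 -0.   ]
((183.32350158691406, 147.70587158203125), (44.687679290771484, 50.65327072143555), 77.47119140625)
lughole [ 0.4888 -0.0769  0.045 ] bolt [0.5382 0.1168 0.078 ] knob [0.649  0.0866 0.101 ]
[ 61   0  14  60 628] [404.05573248 106.05573248] [0.549  0.1412 0.078 ]
[ 31  16  20  21 336] [375.38392857 105.96130952] [0.5371 0.1169 0.078 ]
```

Request:
drive_tool([
  [[0, 5, 20], [0, 0, 0]],
  [[0, 0, 40], [0, 0, 0]],
  [[0, 0, 40], [0, 0, 0]],
  [[0, 0, 40], [0, 0, 0]],
  [[0, 0, 30], [0, 0, 0]],
])

```text
time_s: 2.4
position: [0.5761, 0.0042, 0.0806]
tcp_rot: [[-0.9, 0.436, -0.003], [0.436, 0.9, 0.001], [0.003, -0.001, -1.0]]
force: [-0.4, 0.7, 0.1]
opening: 0.803
grasp_force: 0.0
```

Request:
drive_tool([
  [[0, 0, 20], [0, 0, 0]],
  [[0, 0, 0], [0, 0, 0]],
])

```text
time_s: 2.6
position: [0.5749, 0.0042, 0.0599]
tcp_rot: [[-0.9, 0.436, -0.007], [0.436, 0.9, 0.002], [0.007, -0.002, -1.0]]
force: [-0.1, 0.5, 0.2]
opening: 0.798
grasp_force: 0.0
```

Request:
drive_tool([
  [[0, 0, 0], [0, 0, 0]],
  [[0, 0, 0], [0, 0, 0]],
  [[0, 0, 0], [0, 0, 0]],
  [[0, 0, 0], [0, 0, 0]],
  [[0, 0, 0], [0, 0, 0]],
], gripper=0.3)

```text
time_s: 3.1
position: [0.5787, 0.0017, 0.0635]
tcp_rot: [[-0.899, 0.438, 0.001], [0.438, 0.899, -0.001], [-0.002, 0.0, -1.0]]
force: [-1.0, -0.1, 3.8]
opening: 0.456
grasp_force: 29.7
```

Request:
drive_tool([
  [[0, 0, -5], [0, 0, 0]],
  [[0, 0, -20], [0, 0, 0]],
  [[0, 0, -30], [0, 0, 0]],
  [[0, 0, -30], [0, 0, 0]],
  [[0, 0, -20], [0, 0, 0]],
])

```text
time_s: 3.6
position: [0.5787, 0.002, 0.1694]
tcp_rot: [[-0.899, 0.439, 0.002], [0.439, 0.899, -0.0], [-0.001, 0.001, -1.0]]
force: [0.9, -0.1, -3.5]
opening: 0.456
grasp_force: 29.7
```

Request:
drive_tool([
  [[25, 5, 0], [0, 0, 0]],
  [[40, 8, 0], [0, 0, 0]],
  [[40, 8, 0], [0, 0, 0]],
  [[40, 8, 0], [0, 0, 0]],
  [[40, 8, 0], [0, 0, 0]],
])

```text
time_s: 4.1
position: [0.4265, 0.1171, 0.1676]
tcp_rot: [[-0.898, 0.439, -0.001], [0.439, 0.898, 0.0], [0.001, 0.0, -1.0]]
force: [0.0, 0.4, -2.8]
opening: 0.456
grasp_force: 29.7
```

Request:
drive_tool([
  [[22, 5, 0], [0, 0, 0]],
  [[0, 0, 0], [0, 0, 0]],
  [[0, 0, 0], [0, 0, 0]],
])

```text
time_s: 4.4
position: [0.4111, 0.1307, 0.1679]
tcp_rot: [[-0.899, 0.437, 0.001], [0.437, 0.899, -0.0], [-0.001, 0.001, -1.0]]
force: [0.5, -1.5, -1.7]
opening: 0.462
grasp_force: 29.7
```

Request:
drive_tool([
  [[0, 0, 20], [0, 0, 0]],
  [[0, 0, 40], [0, 0, 0]],
  [[0, 0, 30], [0, 0, 0]],
  [[0, 0, 20], [0, 0, 0]],
  [[0, 0, 6], [0, 0, 0]],
])

```text
time_s: 4.9
position: [0.4116, 0.1297, 0.0496]
tcp_rot: [[-0.898, 0.44, -0.002], [0.44, 0.898, -0.0], [0.002, -0.001, -1.0]]
force: [0.2, -0.0, -1.2]
opening: 0.458
grasp_force: 29.7
```

Request:
drive_tool([
  [[0, 0, 3], [0, 0, 0]],
  [[0, 0, 2], [0, 0, 0]],
  [[0, 0, 0], [0, 0, 0]],
])

```text
time_s: 5.2
position: [0.4117, 0.1304, 0.0472]
tcp_rot: [[-0.899, 0.439, 0.002], [0.439, 0.899, 0.0], [-0.002, 0.001, -1.0]]
force: [0.5, 0.4, -2.3]
opening: 0.457
grasp_force: 29.7
```

Request:
drive_tool([
  [[0, 0, 1.5], [0, 0, 0]],
  [[0, 0, 1.5], [0, 0, 0]],
  [[0, 0, 0], [0, 0, 0]],
])

```text
time_s: 5.5
position: [0.4108, 0.1306, 0.0438]
tcp_rot: [[-0.899, 0.438, 0.001], [0.438, 0.899, 0.0], [-0.001, 0.0, -1.0]]
force: [-1.4, -0.2, -2.3]
opening: 0.463
grasp_force: 29.7
```

Request:
drive_tool([
  [[0, 0, 1], [0, 0, 0]],
  [[0, 0, 1], [0, 0, 0]],
  [[0, 0, 0], [0, 0, 0]],
])

```text
time_s: 5.8
position: [0.4107, 0.1305, 0.0433]
tcp_rot: [[-0.899, 0.437, 0.002], [0.437, 0.899, -0.0], [-0.002, 0.0, -1.0]]
force: [-3.8, -1.1, 17.9]
opening: 0.458
grasp_force: 29.8
```

Request:
drive_tool([
  [[0, 0, 0], [0, 0, 0]],
  [[0, 0, 0], [0, 0, 0]],
  [[0, 0, 0], [0, 0, 0]],
  [[0, 0, 0], [0, 0, 0]],
], gripper=0.7)

```text
time_s: 6.2
position: [0.4107, 0.1305, 0.0414]
tcp_rot: [[-0.899, 0.438, -0.0], [0.438, 0.899, 0.0], [0.0, -0.0, -1.0]]
force: [-0.1, 1.1, 0.3]
opening: 0.679
grasp_force: 0.0
```

Request:
drive_tool([
  [[0, 0, -20], [0, 0, 0]],
  [[0, 0, -40], [0, 0, 0]],
  [[0, 0, -40], [0, 0, 0]],
  [[0, 0, -40], [0, 0, 0]],
  [[-30, 8, -10], [0, 0, 0]],
])

```text
time_s: 6.7
position: [0.4387, 0.1254, 0.1949]
tcp_rot: [[-0.9, 0.437, 0.001], [0.437, 0.9, 0.0], [-0.001, 0.001, -1.0]]
force: [0.8, 0.4, -0.3]
opening: 0.699
grasp_force: 0.0
```

Request:
drive_tool([
  [[-40, 11, 0], [0, 0, 0]],
  [[-40, 11, 0], [0, 0, 0]],
  [[-40, 11, 0], [0, 0, 0]],
  [[-40, 11, 0], [0, 0, 0]],
  [[-33, 10, 0], [0, 0, 0]],
])

```text
time_s: 7.2
position: [0.6402, 0.0878, 0.1909]
tcp_rot: [[-0.899, 0.439, -0.0], [0.439, 0.899, -0.0], [0.0, -0.0, -1.0]]
force: [-0.3, -0.6, -0.7]
opening: 0.698
grasp_force: 0.0
```

Request:
drive_tool([
  [[-5, 1, 0], [0, 0, 0]],
  [[0, 0, 0], [0, 0, 0]],
])

```text
time_s: 7.4
position: [0.6432, 0.0869, 0.1904]
tcp_rot: [[-0.899, 0.439, -0.002], [0.439, 0.899, 0.0], [0.002, -0.001, -1.0]]
force: [-0.3, 0.2, 0.1]
opening: 0.698
grasp_force: 0.0
```

Run:
```python
from m import *
st=read_state(); k=cam('wrist',st); im=capture('wrist'); np.save('pics/w2',im); save('w2',im,1.4); print(st['position'])
im=capture('top'); save('t2',im[120:300,100:420],1.5)
for n,X in [('knob',(.649,.0866,.101)),('hinge',(.538,.1165,.078))]: print(n,np.round(proj(k,X)*1.4))
```

```text
[0.64316446 0.08686241 0.19038121]
knob [396. 314.]
hinge [356. 101.]
```

View pics/w2.png

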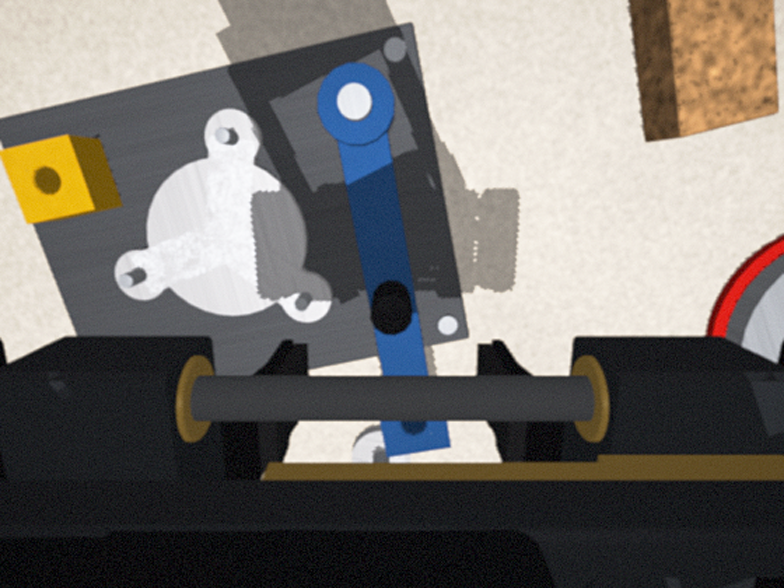

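The wrist view (1.4x) shows the knob top about (393,314) and the bolt (354,101), both within 1 mm of prediction. The carton is off the fixture. Descending on the knob.

Request:
drive_tool([
  [[-5, 2, 30], [0, 0, 0]],
  [[0, 0, 40], [0, 0, 0]],
  [[0, 0, 35], [0, 0, 0]],
  [[0, 0, 19], [0, 0, 0]],
  [[0, 0, 0], [0, 0, 0]],
])

```text
time_s: 8.0
position: [0.6441, 0.0874, 0.0644]
tcp_rot: [[-0.899, 0.438, -0.009], [0.438, 0.899, 0.0], [0.008, -0.004, -1.0]]
force: [-1.2, 0.3, 0.4]
opening: 0.698
grasp_force: 0.0
```

Request:
drive_tool([
  [[0, 0, 0], [0, 0, 0]],
  [[0, 0, 0], [0, 0, 0]],
  [[0, 0, 0], [0, 0, 0]],
  [[0, 0, 0], [0, 0, 0]],
  [[0, 0, 0], [0, 0, 0]],
], gripper=0.15)

```text
time_s: 8.5
position: [0.6489, 0.0867, 0.0684]
tcp_rot: [[-0.899, 0.438, 0.001], [0.438, 0.899, -0.0], [-0.001, 0.0, -1.0]]
force: [-0.1, -0.7, 0.5]
opening: 0.334
grasp_force: 0.2
```

Run:
```python
from m import *
st=read_state(); k=cam('wrist',st); im=capture('wrist'); np.save('pics/w3',im); save('w3',im,1.4); print(st['position'],st['opening'],st['joint_positions'])
w2=np.load('pics/w2.npy')
# hinge/lug from w2
s2=dict(position=[0.64316446,0.08686241,0.19038121],tcp_rot=[[-0.899,0.439,-0.002],[0.439,0.899,0],[0.002,-0.001,-1]]); k2=cam('wrist',s2)
print('lug',ray(k2,47/1.4,180.5/1.4,.045).round(4),'bolt',ray(k2,354/1.4,101/1.4,.078).round(4))
```

```text
[0.64890712 0.08666345 0.06844028] 0.33389146065814523 [-2.14658349e+00  4.32578407e+01  8.41357894e+01 -2.16876784e-02
  5.25402845e+01 -6.61424299e+01]
lug [ 0.4891 -0.0789  0.045 ] bolt [0.5377 0.1157 0.078 ]
```

Request:
drive_tool([
  [[0, 0, 0], [0, 0, 0]],
  [[0, 0, 0], [0, 0, 0]],
  [[-0.5, -5.6, 0], [0, 0, 0.05]],
  [[-0.5, -5.6, 0], [0, 0, 0.05]],
  [[-1.7, -11.4, 0], [0, 0, 0.1]],
])

```text
time_s: 9.05
position: [0.6412, 0.066, 0.0682]
tcp_rot: [[-0.793, 0.609, 0.003], [0.609, 0.793, -0.0], [-0.003, 0.002, -1.0]]
force: [0.0, 0.1, 3.5]
opening: 0.27
grasp_force: 30.0
```

Request:
drive_tool([
  [[-1.7, -11.4, 0], [0, 0, 0.1]],
  [[-1.7, -11.4, 0], [0, 0, 0.1]],
  [[-1.7, -11.4, 0], [0, 0, 0.1]],
  [[-1.7, -11.4, 0], [0, 0, 0.1]],
  [[-1.7, -11.4, 0], [0, 0, 0.1]],
])

```text
time_s: 9.55
position: [0.604, 0.022, 0.0681]
tcp_rot: [[-0.401, 0.916, 0.003], [0.916, 0.401, -0.0], [-0.001, 0.003, -1.0]]
force: [1.3, 1.0, 3.7]
opening: 0.27
grasp_force: 30.0
```

Request:
drive_tool([
  [[-1.7, -11.4, 0], [0, 0, 0.1]],
  [[-1.7, -11.4, 0], [0, 0, 0.1]],
  [[-1.7, -11.4, 0], [0, 0, 0.1]],
  [[-1.7, -11.4, 0], [0, 0, 0.1]],
  [[-1.7, -11.4, 0], [0, 0, 0.1]],
])

```text
time_s: 10.05
position: [0.5507, 0.0018, 0.0681]
tcp_rot: [[0.088, 0.996, 0.004], [0.996, -0.088, -0.0], [0.0, 0.004, -1.0]]
force: [1.1, 0.7, 2.7]
opening: 0.266
grasp_force: 30.0
```

Request:
drive_tool([
  [[-1.7, -11.4, 0], [0, 0, 0.1]],
  [[-1.7, -11.4, 0], [0, 0, 0.1]],
  [[-1.1, -6.9, 0], [0, 0, 0.06]],
  [[0, 0, 0], [0, 0, 0]],
  [[0, 0, 0], [0, 0, 0]],
])

```text
time_s: 10.55
position: [0.5207, 0.0024, 0.0681]
tcp_rot: [[0.336, 0.942, 0.002], [0.942, -0.336, -0.0], [0.001, 0.002, -1.0]]
force: [0.1, 0.5, 5.9]
opening: 0.264
grasp_force: 30.0
```

Run:
```python
from m import *
st=read_state(); p=np.array(st['position']); H=np.array([.538,.116]); d=p[:2]-H; print(p,np.hypot(*d),np.degrees(np.arctan2(d[1],d[0])),st['force'],st['opening'])
k=cam('wrist',st); im=capture('wrist'); np.save('pics/w4',im); t=capture('top'); np.save('pics/t4',t)
a=cv2.resize(im[:,:,::-1],(560,420)); b=cv2.resize(t[170:260,200:320,::-1],(560,420),interpolation=cv2.INTER_CUBIC)
cv2.imwrite('pics/w4.png',cv2.resize(np.hstack([a,b]),(800,300),interpolation=cv2.INTER_AREA))
```

```text
[0.52070392 0.00242497 0.06812008] 0.11488446846810033 -98.65891593789866 [0.10151197 0.5295427  5.91264421] 0.26351546237451756
```

View pics/w4.png

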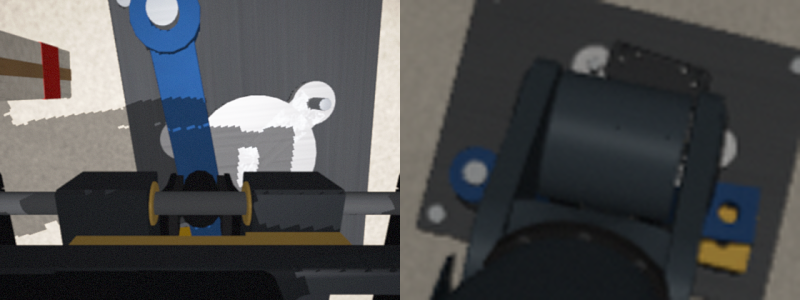

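The left wrist view shows the knob held with the bar nearly shut, and the standing carton at the left edge. The right top crop shows the eye (728,213) still short of the lug (722,255). About 5.5° remain.

Request:
drive_tool([
  [[-0.9, -5.7, 0], [0, 0, 0.05]],
  [[-0.8, -5.2, 0], [0, 0, 0.046]],
  [[0, 0, 0], [0, 0, 0]],
  [[0, 0, 0], [0, 0, 0]],
])

```text
time_s: 11.05
position: [0.51, 0.0046, 0.0681]
tcp_rot: [[0.424, 0.906, 0.002], [0.906, -0.424, -0.0], [0.001, 0.002, -1.0]]
force: [1.0, -0.1, 7.0]
opening: 0.266
grasp_force: 30.0
```

Run:
```python
from m import *
st=read_state(); p=np.array(st['position']); H=np.array([.538,.116]); d=p[:2]-H; print(p,np.hypot(*d),np.degrees(np.arctan2(d[1],d[0])),st['force'],st['opening'])
t=capture('top'); np.save('pics/t5',t); k=cam('top')
# block outline of blue eye block right of gripper; bolt
for c in blobs(t,(105,60,20),(125,255,255),(200,190,320,260),3,5): print(cv2.minAreaRect(c),cv2.contourArea(c))
for c in blobs(t,(15,120,40),(35,255,255),(270,210,330,260),3,3): print('y',cv2.boundingRect(c))
cv2.imwrite('pics/t5.png',cv2.resize(t[190:260,265:330,::-1],(650,700)[:2] and (557,600),interpolation=cv2.INTER_CUBIC))
```

```text
[0.50999701 0.00463589 0.06809066] 0.11483088159699509 -104.1146423454395 [ 0.95202797 -0.11112161  7.04190227] 0.2661653678884075
((297.38238525390625, 240.47059631347656), (16.492422103881836, 17.220029830932617), 14.03624439239502) 247.0
((220.99998474121094, 221.50001525878906), (13.597792625427246, 17.39252471923828), 18.434947967529297) 181.0
((280.82354736328125, 236.7059326171875), (2.9104275703430176, 11.641709327697754), 14.03624439239502) 10.0
y (290, 248, 7, 3)
y (298, 250, 4, 2)
```

View pics/t5.png

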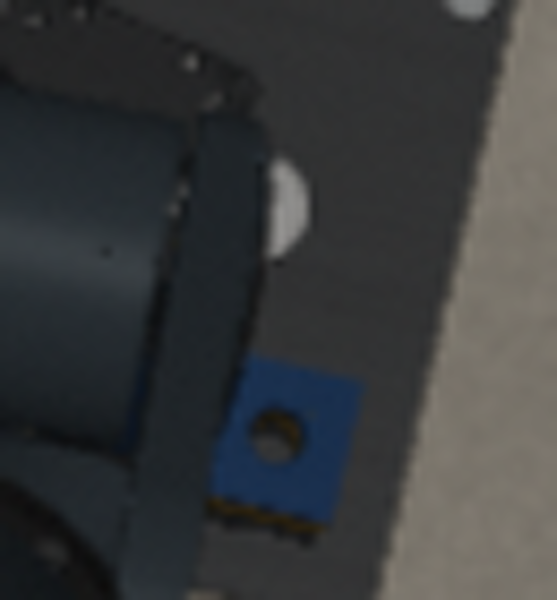

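The top crop (8.6x) shows the blue eye block square over the lug. The hole centre is (276,435), with dark lug hole seen through it and a sliver of yellow at the upper-right inside edge.

Run:
```python
from m import *
k=cam('top'); t0=np.load('pics/top.npy'); t5=np.load('pics/t5.npy')
def dark(t,cen,r=7,thr=None):
    u0,v0=int(cen[0])-r,int(cen[1])-r; g=cv2.resize(cv2.cvtColor(t[v0:v0+2*r+1,u0:u0+2*r+1],cv2.COLOR_RGB2HSV)[:,:,1],None,fx=8,fy=8,interpolation=cv2.INTER_CUBIC)
    m=(g<130).astype(np.uint8); n,l,s,c=cv2.connectedComponentsWithStats(m); i=1+np.argmin([np.hypot(*(x-60)) for x in c[1:]]); print(s[i]); return (c[i]+.5)/8-.5+[u0,v0]
a=dark(t0,(297,241)); print('lug hole px',a,ray(k,*a,.045).round(4))
b=dark(t5,(297.3,240.8)); print('eye px',b,ray(k,*b,.067).round(4)); L=ray(k,*a,.045); L[2]=.067; print('expected eye px',proj(k,L))
h=ray(k,222.3,221.5,.078); print(h)
```

```text
[  30   38   44   44 1432]
lug hole px [296.10212989 240.99790503] [ 0.4871 -0.078   0.045 ]
[  31   38   53   52 2107]
eye px [296.65848956 240.51231016] [ 0.4869 -0.0781  0.067 ]
expected eye px [296.59561028 240.42888232]
[0.53650566 0.11415261 0.078     ]
```

Request:
drive_tool([
  [[0, 0, 0], [0, 0, 0]],
  [[0, 0, 0], [0, 0, 0]],
  [[0, 0, 0], [0, 0, 0]],
  [[0, 0, -10], [0, 0, 0]],
  [[0, 0, -30], [0, 0, 0]],
], gripper=0.65)

```text
time_s: 11.6
position: [0.5066, 0.0053, 0.1061]
tcp_rot: [[0.425, 0.905, -0.007], [0.905, -0.425, 0.001], [-0.002, -0.007, -1.0]]
force: [0.8, 0.1, -0.1]
opening: 0.606
grasp_force: 0.0
```

Request:
drive_tool([
  [[0, 0, -40], [0, 0, 0]],
  [[0, 0, -40], [0, 0, 0]],
  [[-29, 26, -10], [0, 0, 0]],
  [[-29, 26, 0], [0, 0, 0]],
  [[-29, 26, 0], [0, 0, 0]],
])

```text
time_s: 12.1
position: [0.5429, -0.108, 0.1992]
tcp_rot: [[0.424, 0.906, 0.002], [0.906, -0.424, -0.001], [0.0, 0.002, -1.0]]
force: [0.3, -0.5, 0.0]
opening: 0.647
grasp_force: 0.0
```

Request:
drive_tool([
  [[-29, 26, 0], [0, 0, 0]],
  [[-29, 26, 0], [0, 0, 0]],
  [[-29, 26, 0], [0, 0, 0]],
  [[-29, 26, 0], [0, 0, 0]],
  [[-29, 26, 0], [0, 0, 0]],
])

```text
time_s: 12.6
position: [0.5984, -0.2948, 0.198]
tcp_rot: [[0.425, 0.905, -0.0], [0.905, -0.425, 0.0], [0.0, -0.0, -1.0]]
force: [0.9, -0.1, -1.0]
opening: 0.653
grasp_force: 0.0
```

Request:
drive_tool([
  [[0, 0, 0], [0, 0, 0]],
  [[0, 0, 0], [0, 0, 0]],
  [[0, 0, 0], [0, 0, 0]],
])

```text
time_s: 12.9
position: [0.5977, -0.2922, 0.1974]
tcp_rot: [[0.424, 0.905, -0.001], [0.905, -0.424, 0.001], [0.001, -0.002, -1.0]]
force: [-0.8, -0.2, 0.3]
opening: 0.651
grasp_force: 0.0
```

Run:
```python
from m import *
st=read_state(); k=cam('wrist',st); im=capture('wrist'); np.save('pics/w6',im); save('w6',im,1.4); print(st['position'],np.round(st['tcp_rot'],4).tolist(),st['joint_positions'][5])
for lo,hi in [((0,150,60),(8,255,255)),((170,150,60),(180,255,255))]:
  for c in blobs(im,lo,hi,(150,100,420,260),2): print(cv2.boundingRect(c),cv2.minEnclosingCircle(c))
print(proj(k,(.600,-.293,.105)))
```

```text
[ 0.59767134 -0.29216888  0.19743701] [[0.4244, 0.9055, -0.0014], [0.9055, -0.4244, 0.0014], [0.0007, -0.0019, -1.0]] -10.558748527497409
(271, 194, 31, 38) ((286.5060119628906, 212.55421447753906), 18.61534309387207)
(279, 200, 4, 6) ((280.5, 202.5), 2.549609661102295)
(291, 223, 7, 3) ((294.0, 224.5), 3.0414812564849854)
[283.52478454 216.10477111]
```

View pics/w6.png

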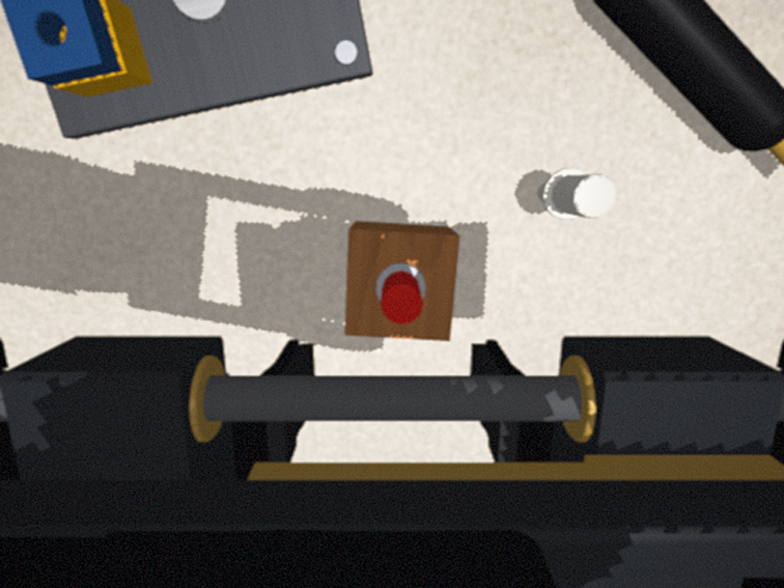

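The wrist view (1.4x) shows the red head top at (402,304), with its flange on the brown rack at (400,280). The white look-alike stands well aside at (590,195).

Run:
```python
from m import *
st=read_state(); k=cam('wrist',st); p=np.array(st['position']); R=np.array(st['tcp_rot'])
P=ray(k,286.6,216.9,.105); print(P.round(4), ((P-p)@R*1000).round(1))
```

```text
[ 0.6021 -0.2944  0.105 ] [-0.5  5.  92.6]
```

Request:
drive_tool([
  [[0, 5, 30], [0, 0, 0]],
  [[0, 0, 40], [0, 0, 0]],
  [[0, 0, 35], [0, 0, 0]],
  [[0, 0, 20], [0, 0, 0]],
  [[0, 0, 0], [0, 0, 0]],
])

```text
time_s: 13.45
position: [0.6005, -0.2925, 0.0692]
tcp_rot: [[0.423, 0.906, -0.007], [0.906, -0.423, 0.005], [0.002, -0.008, -1.0]]
force: [-0.0, 0.7, 0.4]
opening: 0.65
grasp_force: 0.0
```

Request:
drive_tool([
  [[0, 0, 0], [0, 0, 0]],
  [[0, 0, 0], [0, 0, 0]],
])

```text
time_s: 13.65
position: [0.6042, -0.2958, 0.0746]
tcp_rot: [[0.424, 0.906, 0.003], [0.906, -0.424, -0.002], [-0.001, 0.003, -1.0]]
force: [-0.0, -0.8, 0.1]
opening: 0.65
grasp_force: 0.0
```

Request:
drive_tool([
  [[0, 0, 4], [0, 0, 0]],
  [[0, 0, 0], [0, 0, 0]],
  [[0, 0, 0], [0, 0, 0]],
  [[0, 0, 0], [0, 0, 0]],
  [[0, 0, 0], [0, 0, 0]],
])

```text
time_s: 14.15
position: [0.603, -0.2958, 0.0687]
tcp_rot: [[0.425, 0.905, 0.0], [0.905, -0.425, -0.0], [-0.0, 0.0, -1.0]]
force: [-0.4, -0.2, 0.2]
opening: 0.651
grasp_force: 0.0
```

Request:
drive_tool([
  [[0, 0, 0], [0, 0, 0]],
  [[0, 0, 0], [0, 0, 0]],
  [[0, 0, 0], [0, 0, 0]],
  [[0, 0, 0], [0, 0, 0]],
  [[0, 0, 0], [0, 0, 0]],
], gripper=0.1)

```text
time_s: 14.65
position: [0.6028, -0.2956, 0.0685]
tcp_rot: [[0.425, 0.905, -0.0], [0.905, -0.425, 0.0], [0.0, -0.0, -1.0]]
force: [-0.9, 0.7, -0.2]
opening: 0.279
grasp_force: 0.7
```

Request:
drive_tool([
  [[0, 0, 0], [0, 0, 0]],
  [[0, 0, 0], [0, 0, 0]],
  [[0, 0, 0], [0, 0, 0]],
])

```text
time_s: 14.95
position: [0.6028, -0.2956, 0.0685]
tcp_rot: [[0.425, 0.905, -0.0], [0.905, -0.425, 0.0], [0.0, -0.0, -1.0]]
force: [0.1, 0.2, 0.4]
opening: 0.264
grasp_force: 30.0
```

Request:
drive_tool([
  [[0, 0, -5], [0, 0, 0]],
  [[0, 0, -15], [0, 0, 0]],
  [[0, 0, -25], [0, 0, 0]],
  [[0, 0, -25], [0, 0, 0]],
  [[0, 0, -20], [0, 0, 0]],
])

```text
time_s: 15.45
position: [0.6036, -0.2961, 0.1613]
tcp_rot: [[0.425, 0.905, 0.002], [0.905, -0.425, -0.002], [-0.0, 0.003, -1.0]]
force: [-0.1, -1.0, -1.3]
opening: 0.267
grasp_force: 30.0
```

Run:
```python
from m import *
im=np.load('pics/w6.npy'); s=dict(position=[0.59767134,-0.29216888,0.19743701],tcp_rot=[[0.4244,0.9055,-0.0014],[0.9055,-0.4244,0.0014],[0.0007,-0.0019,-1.0]]); k=cam('wrist',s)
g=cv2.resize(cv2.cvtColor(im[5:40,20:60],cv2.COLOR_RGB2GRAY),None,fx=6,fy=6,interpolation=cv2.INTER_CUBIC)
print('eye',ray(k,52/1.4,26/1.4,.067).round(4))
st=read_state(); p=np.array(st['position']); R=np.array(st['tcp_rot']); print(p, ((np.array([.489,-.078,p[2]])-p)@R*1000).round(1))
```

```text
eye [ 0.49   -0.0775  0.067 ]
[ 0.60363128 -0.2960831   0.16133746] [ 148.7 -196.5   -0.6]
```

Request:
drive_tool([
  [[12, -16, 0], [0, 0, 0]],
  [[24, -32, 0], [0, 0, 0]],
  [[27, -36, 0], [0, 0, 0]],
  [[27, -36, 0], [0, 0, 0]],
  [[27, -36, 0], [0, 0, 0]],
])

```text
time_s: 15.95
position: [0.511, -0.1223, 0.1598]
tcp_rot: [[0.426, 0.905, 0.002], [0.905, -0.426, -0.001], [0.0, 0.002, -1.0]]
force: [0.7, 0.7, -1.3]
opening: 0.269
grasp_force: 30.0
```

Request:
drive_tool([
  [[21, -26, 0], [0, 0, 0]],
  [[10, -14, 0], [0, 0, 0]],
  [[0, 0, 0], [0, 0, 0]],
  [[0, 0, 0], [0, 0, 0]],
  [[0, 0, 0], [0, 0, 0]],
])

```text
time_s: 16.45
position: [0.4904, -0.0803, 0.159]
tcp_rot: [[0.426, 0.905, 0.003], [0.905, -0.426, -0.002], [-0.0, 0.003, -1.0]]
force: [1.2, 0.7, -0.6]
opening: 0.267
grasp_force: 30.0
```

Run:
```python
from m import *
st=read_state(); p=np.array(st['position']); R=np.array(st['tcp_rot']); print(p,((np.array([.489,-.078,p[2]])-p)@R*1000).round(1))
a=capture('scene'); np.save('pics/s7',a); b=capture('top'); ks=cam('scene'); kt=cam('top')
u,v=proj(ks,(.489,-.078,.09)).astype(int); print(u,v)
A=cv2.resize(a[v-60:v+40,u-50:u+50,::-1],(600,600),interpolation=cv2.INTER_CUBIC); cv2.imwrite('pics/s7.png',A)
print('eye',proj(ks,(.489,-.078,.067)),'tip exp',proj(ks,p-[0,0,.0585]))
```

```text
[ 0.49042104 -0.0802549   0.15898446] [ 1.4 -2.2 -0. ]
236 179
eye [237.6482174 186.1462018] tip exp [234.94754341 176.47035594]
```

View pics/s7.png

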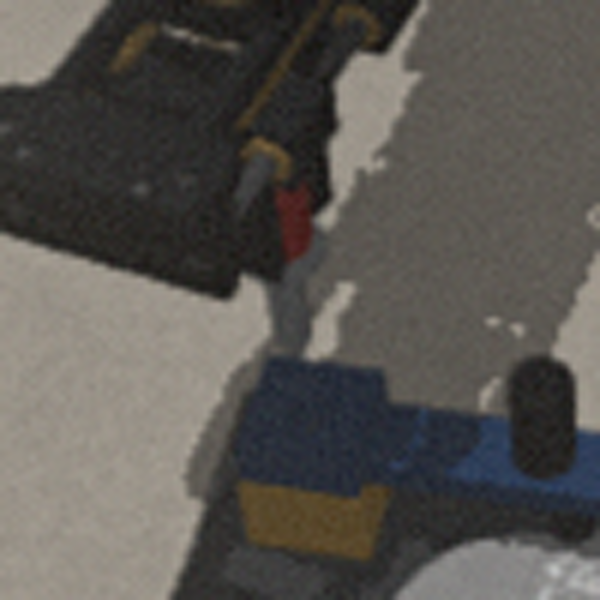

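The scene crop shows the pin held upright, its tip at (290,355) as predicted (294,345), above the blue block with its expected hole at (310,403). Small correction, then lowering gently.

Request:
drive_tool([
  [[1.4, -2.2, 5], [0, 0, 0]],
  [[0, 0, 15], [0, 0, 0]],
  [[0, 0, 10], [0, 0, 0]],
  [[0, 0, 0], [0, 0, 0]],
  [[0, 0, 0], [0, 0, 0]],
])

```text
time_s: 17.05
position: [0.4869, -0.0763, 0.1282]
tcp_rot: [[0.425, 0.905, -0.001], [0.905, -0.425, 0.0], [-0.0, -0.001, -1.0]]
force: [0.9, 0.2, -1.6]
opening: 0.263
grasp_force: 30.0
```

Request:
drive_tool([
  [[0, 0, 4], [0, 0, 0]],
  [[0, 0, 4], [0, 0, 0]],
  [[0, 0, 3], [0, 0, 0]],
  [[0, 0, 0], [0, 0, 0]],
])

```text
time_s: 17.45
position: [0.4873, -0.0765, 0.1174]
tcp_rot: [[0.425, 0.905, 0.0], [0.905, -0.425, -0.0], [-0.0, 0.001, -1.0]]
force: [0.5, -0.3, -1.6]
opening: 0.265
grasp_force: 30.0
```

Request:
drive_tool([
  [[-0.5, 2, 0], [0, 0, 0]],
  [[0, 0, 4], [0, 0, 0]],
  [[0, 0, 4], [0, 0, 0]],
  [[0, 0, 0], [0, 0, 0]],
])

```text
time_s: 17.85
position: [0.4882, -0.0773, 0.109]
tcp_rot: [[0.425, 0.905, -0.001], [0.905, -0.425, 0.0], [-0.0, -0.001, -1.0]]
force: [0.1, 0.4, -2.0]
opening: 0.267
grasp_force: 30.0
```

Request:
drive_tool([
  [[0, 0, 3], [0, 0, 0]],
  [[0, 0, 3], [0, 0, 0]],
  [[0, 0, 3], [0, 0, 0]],
  [[0, 0, 0], [0, 0, 0]],
])

```text
time_s: 18.25
position: [0.4883, -0.0773, 0.1001]
tcp_rot: [[0.425, 0.905, -0.001], [0.905, -0.425, 0.0], [-0.0, -0.001, -1.0]]
force: [-0.3, -0.4, -1.3]
opening: 0.267
grasp_force: 30.0
```

Request:
drive_tool([
  [[0, 0, 4], [0, 0, 0]],
  [[0, 0, 4], [0, 0, 0]],
  [[0, 0, 4], [0, 0, 0]],
  [[0, 0, 0], [0, 0, 0]],
])

```text
time_s: 18.65
position: [0.4886, -0.0776, 0.088]
tcp_rot: [[0.425, 0.905, -0.0], [0.905, -0.425, -0.0], [-0.0, -0.0, -1.0]]
force: [0.2, -0.5, -1.6]
opening: 0.269
grasp_force: 30.0
```

Request:
drive_tool([
  [[0, 0, 4], [0, 0, 0]],
  [[0, 0, 4], [0, 0, 0]],
  [[0, 0, 3], [0, 0, 0]],
  [[0, 0, 0], [0, 0, 0]],
])

```text
time_s: 19.05
position: [0.4886, -0.0776, 0.0771]
tcp_rot: [[0.425, 0.905, -0.0], [0.905, -0.425, -0.0], [-0.0, -0.0, -1.0]]
force: [0.3, -0.7, -0.9]
opening: 0.269
grasp_force: 30.0
```

Request:
drive_tool([
  [[0, 0, 1], [0, 0, 0]],
  [[0, 0, 1], [0, 0, 0]],
  [[0, 0, 0.5], [0, 0, 0]],
  [[0, 0, 0], [0, 0, 0]],
])

```text
time_s: 19.45
position: [0.4888, -0.0776, 0.0754]
tcp_rot: [[0.425, 0.905, 0.001], [0.905, -0.425, -0.0], [-0.0, 0.001, -1.0]]
force: [-0.2, -0.3, 2.4]
opening: 0.274
grasp_force: 30.0
```

Request:
drive_tool([
  [[0, 0, 1], [0, 0, 0]],
  [[0, 0, 0], [0, 0, 0]],
  [[0, 0, 0], [0, 0, 0]],
])

```text
time_s: 19.75
position: [0.4896, -0.0778, 0.0754]
tcp_rot: [[0.425, 0.905, 0.003], [0.905, -0.425, -0.001], [0.0, 0.003, -1.0]]
force: [-1.1, -1.1, 9.6]
opening: 0.268
grasp_force: 30.0
```

Seated at the predicted height (0.0755) with contact force building. Releasing and rising.

Request:
drive_tool([
  [[0, 0, 0], [0, 0, 0]],
  [[0, 0, 0], [0, 0, 0]],
  [[0, 0, 0], [0, 0, 0]],
  [[0, 0, 0], [0, 0, 0]],
  [[0, 0, -10], [0, 0, 0]],
], gripper=0.65)

```text
time_s: 20.25
position: [0.4875, -0.077, 0.0832]
tcp_rot: [[0.425, 0.905, -0.003], [0.905, -0.425, 0.001], [-0.0, -0.004, -1.0]]
force: [0.5, 0.6, 0.5]
opening: 0.607
grasp_force: 0.0
```

Request:
drive_tool([
  [[0, 0, -30], [0, 0, 0]],
  [[0, 0, -40], [0, 0, 0]],
  [[-20, 0, -40], [0, 0, 0]],
  [[-40, 0, -10], [0, 0, 0]],
  [[-40, 0, 0], [0, 0, 0]],
])

```text
time_s: 20.75
position: [0.4472, -0.1693, 0.2072]
tcp_rot: [[0.423, 0.906, 0.006], [0.906, -0.423, -0.004], [-0.001, 0.007, -1.0]]
force: [0.6, -0.6, -0.4]
opening: 0.65
grasp_force: 0.0
```

Request:
drive_tool([
  [[-30, 0, 0], [0, 0, 0]],
  [[0, 0, 0], [0, 0, 0]],
  [[0, 0, 0], [0, 0, 0]],
])

```text
time_s: 21.05
position: [0.4331, -0.1954, 0.2045]
tcp_rot: [[0.427, 0.904, 0.0], [0.904, -0.427, 0.0], [0.0, 0.0, -1.0]]
force: [-0.5, -0.0, 0.4]
opening: 0.65
grasp_force: 0.0
```

Run:
```python
from m import *
a=capture('scene'); save('s8',a[150:330,90:470],2.1); st=read_state(); print(st['position'],st['time_s'])
ks=cam('scene')
for n,X in [('flange bottom',(.489,-.078,.067)),('head top',(.489,-.078,.112)),('carton top',(.411,.1305,.085))]: print(n,((proj(ks,X)-[90,150])*2.1).round())
```

```text
[ 0.43321148 -0.1946916   0.20426816] 21.1
flange bottom [310.  76.]
head top [305.  47.]
carton top [505.  -2.]
```

View pics/s8.png

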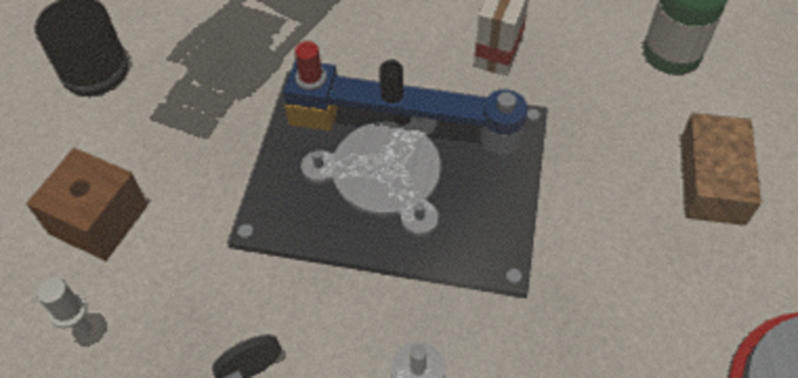

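The red pin is home in the bar's end at (309,65), with its flange on the blue block as predicted. The rack is empty, the carton stands upright on the bench at (500,35), and the bottle, speaker and cork are where they were.

```bash
python3 -c "from rig import hand_in; print(hand_in())"
```

```text
the job is handed in; nothing more can be done
None
```

The job is handed in at about 21 s of the 72 s: the carton stands upright on the bench, the bar is shut with its hole over the lug's, the red-headed pin is seated and released, and the bottle, speaker and cork block were not touched.

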